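# Screw down the stand's short foot until it stops rocking

## Robot

A 6-joint arm with a two-finger parallel gripper is mounted at the origin on a cart in front of the work surface, level with it; the furniture and walls round the work are solid. World frame = base frame: x ahead of the robot, y to its left, z up, the work surface at z = 0. Lengths are in m, angles in rad, forces in N, time in s.
With the tool pointing down it reaches from about 0.35 to 0.875 m from the base axis. Payload 15.5 kg.
Tool frame: the origin (TCP) lies midway between the tips of the shut fingers; the grasp point (between the pads) lies arm.hold_point_z behind it (arm.hold_point_z is the distance from the TCP to the grasp point, in m); z points along the fingers, y is the line along which they close (so a half turn about z gives the same grasp; the last joint's range is limited). The gripper opens to 85 mm and grips with 20 to 120 N. Pads are 22 mm wide; open, the fingers measure 114 mm over their backs; the gripper's body (76 mm by 85 mm) begins 54 mm behind the grasp point. The pads swing forward as they close: fully open they stand 13 mm farther back than shut.
Start: joints at [-1.284, 0.494, 1.345, -0, 1.302, -0.096], TCP at [0.233, -0.58, 0.231] pointing down, gripper open.
Joint ranges: [-2.91, 2.91], [-0.82, 2.16], [0.22, 2.67], [-1.22, 4.37], [0.12, 2.79], [-3.08, 3.08]. Speed limits (rad/s): [1.89, 1.89, 2.57, 3.01, 3.01, 3.01].

## Interface

Orientations are given as a 3x3 rotation matrix whose columns are the frame's x, y, z axes.
In Python, from rig import arm gives the robot as it stands.
- The arm moves only by the tool step_arm, never from a script. Its argument "moves" is a list of rows, each a list of 2 entries, a list of its own where there are three numbers: the shift along the tool's x, y, z in cm, then the turn about the tool's z in rad. In form: [[[tx, ty, tz], turn], ...]. A call has 1 to 5 rows; each row is the pose to reach, as a shift and turn from the pose commanded when the call began, along the tool's axes at that moment; what a row does not reach only later rows make up. A row lasts 1/12 s, in which the tool goes at most 41.7 mm and 7.16 degrees, less where a joint would pass 70% of its speed; a pose out of reach is approached as far as the arm can. A call with a gripper value outside its range is refused whole. "gripper" is the opening, from 0 (shut) to 1 (fully open), set as the call begins (left out, the last holds). The fingers move at their own pace and stop on an object; "force" is the grip in N (left out, the last holds). Time passes only in rows, so rows that repeat a pose let the fingers close. It gives the time, the measured TCP pose, the force, the opening and the grip force at its end, in the units of the state.
- arm.observe(): the state, without advancing time (a new reading comes with each control period).
- arm.camera(name): name is "side" or "top"; returns a dict with "image" (400x640x3 uint8, red, green, blue), "z_map" (400x640 float32, m along the optical axis (not along the pixel's ray), 0 where there is no reading), "intrinsics" (3x3 intrinsics, pixels), "pose" (4x4, takes a point from camera to world coordinates). Camera axes: x right, y up, looking along -z (the intrinsics and any distortion apply to the point x, -y, -z); pixel columns grow to the right and rows downward; lengths in m; the calibration is good to about 2 mm. A picture is of the moment at which its call begins.
- arm.close_job(): hands the job in; it is judged then, once.
The state is a dict: "time": time; "joint_positions": joint angles; "qvel": joint speeds; "joint_efforts": joint torques, N m; "position": TCP position; "tool_rot": TCP orientation; "wrist_force": force on the tool from outside, world axes, zero at the start; "ft_torque": the same for the moment, N m; "grip_width": opening from 0.0 (shut) to 1.0 (fully open); "gripper_force": force on a finger pad.
Only numpy, scipy, OpenCV 4.12 (cv2) and the standard library are available. Lean on these libraries where they do the work, as an engineer would, in place of code of your own. Each camera call takes 0.05 s, during which the arm holds its last target. There are 200 camera calls.

## Task

The low wooden stand with the canister on it rocks, because the screw foot at its front right corner is too short and the opposite foot hangs in the air. Turn the bar handle on top of that foot clockwise (seen from above) until all four feet rest on the worktop and the stand no longer rocks; do not go so far that another foot lifts. Leave the stand where it is, with the canister and the spice jar standing on it.

Things in the scene. Friction and masses are not known exactly. Their poses are not given: they have to be found in the camera images.
- stand: low stand: wooden board 220 (x) x 320 (y) x 18 mm, its top 46 mm above the worktop when level, on four feet; loose, about 1.5 kg. Origin: under the board's centre, at the level of the soles of its three fixed feet; x to the back, y to the left, z up. A steel ear at the front right corner carries the screw foot at x = -120, y = -170 mm.
- foot_front_left (a point): lowest point of the fixed rubber foot (dome, 24 mm across) at the front left, stand frame (-90, 140, 0) mm. Its world z is its height over the worktop.
- foot_back_left (a point): lowest point of the fixed rubber foot at the back left, stand frame (90, 140, 0) mm, diagonally across from the screw foot. While the screw foot is too short this one hangs in the air (4 to 7 mm at the start) and comes down about 1.0 mm per rad of handle turn; once it is down, turning on lifts the front left or the back right foot instead.
- foot_back_right (a point): lowest point of the fixed rubber foot at the back right, stand frame (90, -140, 0) mm.
- foot_screw (a point): lowest point of the screw foot, a rubber dome 28 mm across on a steel spindle 14 mm thick. As the stand leans this way, it rests on the worktop all the time.
- handle_axis (a point): centre of the bar handle, on the screw's axis, about 80 mm above the worktop; the handle keeps this height while the stand's corner rises round it. The hub is 34 mm across and 24 mm high.
- handle_end (a point): centre of the ball at one end of the bar handle, 60 mm from handle_axis. The bar is level, 16 mm thick, straight through the hub, with a 24 mm ball at both ends (144 mm over all, both arms alike). The stand's board and ear beneath lie at least 20 mm below the bar's underside. It turns with about 0.06 N m (1.5 N pushed sideways at 45 mm).
- handle (a joint): turn of the bar handle in rad, growing clockwise seen from above; range 0 to 12.6. Each turn sends the screw foot 8 mm down (1.27 mm per rad). The screw foot is level with the other three at 7.85; it starts between 0.8 and 3.9, so 0.6 to 1.1 turns are needed, and stays where it is left.
- canister: square black canister with a wooden lid, 122 x 122 x 150 mm, standing in the middle of the stand; origin at the centre of its underside.
- jar: spice jar, 44 mm across, 105 mm high, standing on the stand's back right part; origin at the centre of its underside.
Mind the look-alikes: they are no part of the job. What is shaped like the jar but turquoise is not meant. What is shaped like the canister but purple is not meant.

How it is judged:
By the outcome, as a careful person would: the job done as asked, in the order asked, and still so for the second after the job is handed in, with the robot touching nothing.
It also fails if it takes over 48 s, if anything falls off the work surface, if the arm or the gripper's body presses on something with over 40 N, if the wrist force passes 120 N, or if a joint passes its speed limit or range.

## Working session

There is one attempt and no reset: what is moved stays moved. The work goes in short steps, Python scripts to look and compute and a tool call to move; the robot and the scene stay as the last step left them, time stands still between calls to the robot, and variables do not carry over. Pictures are saved under pics/ and viewed, at most 10 in all, crops included, and the job is handed in when it is done.

Besides the shell and the picture viewer there is one more tool, called after ">>>" by a JSON object that holds its "name" and its "arguments", one argument or row to a line. step_arm: Moves the arm, as the interface text tells. Its arguments: {"type":"object","properties":{"moves":{"type":"array"},"gripper":{"type":"number"},"force":{"type":"number"}},"required":["moves"]}

```bash
mkdir -p pics
cat > h.py <<'E'
import numpy as np, cv2
from rig import arm
def cam(n):
    c=arm.camera(n); return c
def pts(c):
    z=c["z_map"]; K=c["intrinsics"]; v,u=np.mgrid[0:400,0:640]
    P=np.stack([(u-K[0,2])/K[0,0]*z,-(v-K[1,2])/K[1,1]*z,-z,np.ones_like(z)],-1)@np.array(c["pose"]).T
    P=P[...,:3]; P[z==0]=np.nan; return P
E
python3 - <<'E'
from h import *
s=arm.observe(); print(s, arm.hold_point_z)
for n in("top","side"):
    c=cam(n); cv2.imwrite(f"pics/{n}0.png",c["image"][...,::-1]); print(n,c["intrinsics"],c["pose"])
    np.save(n+"0.npy",pts(c))
E
```

```text
{'time': 0.0, 'joint_positions': array([-1.28348626e+00,  4.94151779e-01,  1.34616225e+00, -1.66460706e-05,
        1.30250731e+00, -9.54630194e-02]), 'qvel': array([ 1.34884538e-03, -4.66985071e-04,  4.51119766e-05, -8.52994902e-04,
        1.29341266e-03, -5.42687901e-04]), 'joint_efforts': array([-2.09169171e-03, -8.82154012e+01, -3.83870137e+01, -3.47856731e-04,
        1.02377639e-02, -4.25985502e-05]), 'position': array([ 0.23334542, -0.57939726,  0.23070924]), 'tool_rot': array([[ 9.27630837e-01,  3.73498190e-01, -3.63569828e-04],
       [ 3.73498353e-01, -9.27630100e-01,  1.17377343e-03],
       [ 1.01143934e-04, -1.22462116e-03, -9.99999245e-01]]), 'wrist_force': array([-1.36778018, -0.60396938, -0.04881512]), 'ft_torque': array([-0.0041277 , -0.03284353,  0.02639877]), 'gripper_force': 0.0, 'grip_width': 0.9985381066366599} 0.0187
top [[427.93671524   0.         325.85199099]
 [  0.         427.93671524 200.1133297 ]
 [  0.           0.           1.        ]] [[-0.00356575  0.98729322 -0.15886909  0.46570097]
 [-0.9999341  -0.00178658  0.0113404   0.03510914]
 [ 0.01091247  0.15889906  0.98723452  1.21541504]
 [ 0.          0.          0.          1.        ]]
side [[376.65397811   0.         323.12408438]
 [  0.         376.65397811 195.60914886]
 [  0.           0.           1.        ]] [[ 0.30427152 -0.39415898  0.86721251  1.47853404]
 [ 0.95255926  0.13263509 -0.2739321  -0.2262074 ]
 [-0.00705001  0.90942104  0.41581686  0.47896236]
 [ 0.          0.          0.          1.        ]]
```

View pics/top0.png

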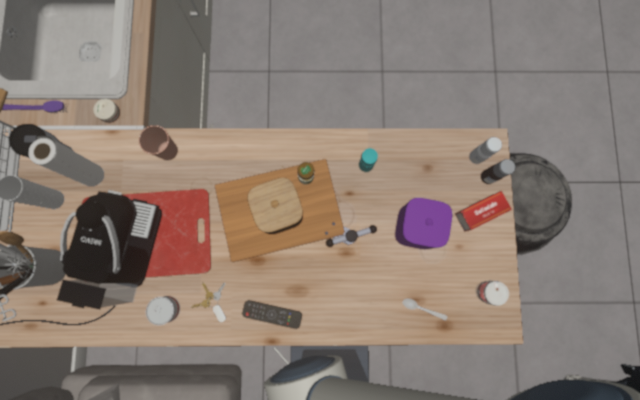

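View pics/side0.png

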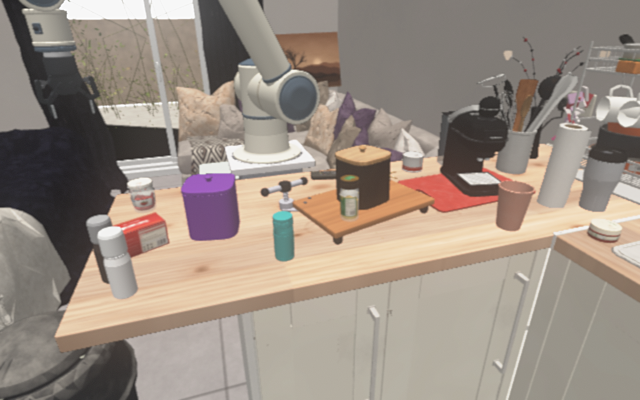

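Top view: screw handle hub at about (351,236), ball ends (331,242) and (375,229); canister (275,205), jar (306,173). In the side view the back-left foot, at about (427,208), visibly hangs in the air.

```bash
cat >> h.py <<'E'
def fit(Q):
    for _ in range(6):
        A=np.c_[Q[:,:2],np.ones(len(Q))]; k=np.linalg.lstsq(A,Q[:,2],rcond=None)[0]
        r=Q[:,2]-A@k; Q=Q[abs(r)<max(2*np.median(abs(r)),.001)]
    return k,len(Q),r.std()
def board(n,c,corners,P=None):
    "plane of board relative to table; corners: board outline world xy (4x2)"
    P=pts(c) if P is None else P
    Q=P.reshape(-1,3); Q=Q[np.isfinite(Q[:,2])]
    ctr=corners.mean(0); inn=(ctr+(corners-ctr)*.92).astype(np.float32); out=(ctr+(corners-ctr)*1.25).astype(np.float32)
    near=Q[(np.hypot(*(Q[:,:2]-ctr).T)<.4)]
    I=lambda poly,q:np.array([cv2.pointPolygonTest(poly.reshape(-1,1,2),(float(a),float(b)),False)>0 for a,b in q[:,:2]])
    b=near[(near[:,2]>.025)&(near[:,2]<.065)]; b=b[I(inn,b)]
    t=near[abs(near[:,2])<.012]; t=t[~I(out,t)]
    return fit(b),fit(t)
E
python3 - <<'E'
from h import *
P=np.load("top0.npy"); S=np.load("side0.npy")
print("table",np.nanmedian(P[270:340,340:390,2]),"hub",P[234:239,349:354].reshape(-1,3)[::4], "ends",P[242,331],P[229,375])
for nm,Q in(("top",P),("side",S)):
    q=Q.reshape(-1,3); h=P[236,351]
    m=(np.hypot(q[:,0]-h[0],q[:,1]-h[1])<.085)&(q[:,2]>.066)&(q[:,2]<.11); q=q[m]
    print(nm,len(q),q.mean(0),q.max(0),q.min(0)); 
    (cx,cy),(w,hh),a=cv2.minAreaRect(q[:,:2].astype(np.float32)*1000); print("rect",cx,cy,w,hh,a, "pca",np.degrees(np.arctan2(*np.linalg.svd(q[:,:2]-q[:,:2].mean(0),full_matrices=False)[2][0][::-1])))
q=P.reshape(-1,3); c=P[205,275]
m=(abs(q[:,2]-.046)<.015)&(np.hypot(q[:,0]-c[0],q[:,1]-c[1])<.22)
im=m.reshape(400,640).astype(np.uint8); n,l,st,ce=cv2.connectedComponentsWithStats(im); k=1+st[1:,4].argmax()
qq=P[l==k]; r=cv2.minAreaRect(qq[:,:2].astype(np.float32)*1000); print("board",r)
cs=cv2.boxPoints(r)/1000; np.save("cs.npy",cs); print(cs)
for n,X in(("top",P),("side",S)):
    b,t=board(n,None,cs,X); d=b[0]-t[0]; print(n,b,t); print(cs@d[:2]+d[2])
print("canister",c,"jar",P[173,306])
E
```

```text
table -0.0007693635094181417 hub [[ 0.55634664 -0.03841017  0.09020003]
 [ 0.55631282 -0.04893864  0.0902688 ]
 [ 0.55381444 -0.04638613  0.08866675]
 [ 0.5510508  -0.04358852  0.09048982]
 [ 0.54822522 -0.04073502  0.09329907]
 [ 0.54578212 -0.03823335  0.09095025]
 [ 0.54592085 -0.04892029  0.08859012]] ends [0.53565388 0.00901904 0.08759085] [ 0.56964138 -0.10759977  0.08708041]
top 408 [ 0.55139336 -0.04266835  0.08748964] [0.58081262 0.02476517 0.09679175] [ 0.52261343 -0.11106052  0.0763273 ]
rect 551.4969482421875 -43.104583740234375 32.148109436035156 141.25094604492188 21.882734298706055 pca -72.5397531725671
side 374 [ 0.56354691 -0.04634694  0.08382528] [0.58691535 0.0241642  0.09424337] [ 0.53676679 -0.11113559  0.0692123 ]
rect 559.0487670898438 -43.33137512207031 32.05929946899414 140.33294677734375 22.921852111816406 pca 107.00732302181174
board ((630.4285888671875, 145.61550903320312), (221.86978149414062, 332.0315856933594), 13.703248023986816)
[[ 0.48332337  0.28062603]
 [ 0.56197935 -0.04195448]
 [ 0.7775338   0.01060498]
 [ 0.6988778   0.3331855 ]]
top (array([0.02762403, 0.03027659, 0.02285076]), 2802, np.float64(0.0008989723132051608)) (array([-8.19328751e-05,  1.45193727e-03, -6.40660602e-04]), 16786, np.float64(0.0010892009764450028))
[0.04497131 0.03785227 0.04533943 0.05245846]
side (array([0.03033794, 0.02984425, 0.02271309]), 1588, np.float64(0.00048360752270670446)) (array([-0.00123646,  0.00058032,  0.00175447]), 9498, np.float64(0.0005142708393758774))
[0.04443149 0.03747503 0.04581913 0.05277558]
canister [0.61870506 0.14623267 0.19171413] jar [0.70688157 0.07313133 0.15129549]
```

>>> {"name": "step_arm", "arguments": {
  "moves": [
    [[3,-2.3,0],0],
    [[6.2,-4.7,0],0],
    [[9.3,-7.0,0],0],
    [[12.4,-9.4,0],0],
    [[12.4,-9.4,0],0]
  ]
}}

```text
time: 0.52
position: [0.3155, -0.4406, 0.231]
tool_rot: [[0.926, 0.376, -0.0], [0.376, -0.926, 0.003], [0.001, -0.003, -1.0]]
wrist_force: [0.4, -0.7, 0.5]
grip_width: 1.0
gripper_force: 0.0
```

>>> {"name": "step_arm", "arguments": {
  "moves": [
    [[3,-2.3,0],0],
    [[6.2,-4.7,0],0],
    [[9.3,-7.0,0],0],
    [[12.4,-9.4,0],0],
    [[12.4,-9.4,0],0]
  ]
}}

```text
time: 0.93
position: [0.3953, -0.3074, 0.2311]
tool_rot: [[0.926, 0.377, -0.0], [0.377, -0.926, 0.002], [0.001, -0.002, -1.0]]
wrist_force: [-0.9, -0.4, -0.1]
grip_width: 1.003
gripper_force: 0.0
```

>>> {"name": "step_arm", "arguments": {
  "moves": [
    [[3,-2.3,0],0],
    [[6.2,-4.7,0],0],
    [[9.3,-7.0,0],0],
    [[12.4,-9.4,0],0],
    [[12.4,-9.4,0],0]
  ]
}}

```text
time: 1.35
position: [0.4755, -0.1742, 0.2312]
tool_rot: [[0.926, 0.377, 0.001], [0.377, -0.926, 0.002], [0.001, -0.001, -1.0]]
wrist_force: [-1.6, 0.1, 0.5]
grip_width: 0.996
gripper_force: 0.0
```

>>> {"name": "step_arm", "arguments": {
  "moves": [
    [[3,-2.3,0],0],
    [[6.2,-4.7,0],0],
    [[9.3,-7.0,0],0],
    [[12.4,-9.4,0],0],
    [[12.4,-9.4,0],0]
  ]
}}

```text
time: 1.77
position: [0.5557, -0.0407, 0.2311]
tool_rot: [[0.926, 0.377, 0.001], [0.377, -0.926, 0.001], [0.002, -0.001, -1.0]]
wrist_force: [-0.9, 0.3, -0.7]
grip_width: 1.005
gripper_force: 0.0
```

>>> {"name": "step_arm", "arguments": {
  "moves": [
    [[0,0,0],-0.12],
    [[0,0,0],-0.24],
    [[0,0,0],-0.36],
    [[0,0,0],-0.48],
    [[0,0,0],-0.6]
  ]
}}

```text
time: 2.18
position: [0.5529, -0.0458, 0.231]
tool_rot: [[0.55, 0.835, -0.001], [0.835, -0.55, 0.0], [-0.0, -0.001, -1.0]]
wrist_force: [-0.2, -0.4, -0.3]
grip_width: 1.004
gripper_force: 0.0
```

>>> {"name": "step_arm", "arguments": {
  "moves": [
    [[0,0,0],-0.12],
    [[0,0,0],-0.24],
    [[0,0,0],-0.36],
    [[0,0,0],-0.48],
    [[0,0,0],-0.6]
  ]
}}

```text
time: 2.6
position: [0.5529, -0.0459, 0.231]
tool_rot: [[-0.018, 1.0, -0.001], [1.0, 0.018, 0.0], [0.0, -0.001, -1.0]]
wrist_force: [-0.5, 0.3, 0.7]
grip_width: 1.002
gripper_force: 0.0
```

>>> {"name": "step_arm", "arguments": {
  "moves": [
    [[0,0,0],-0.12],
    [[0,0,0],-0.24],
    [[0,0,0],-0.36],
    [[0,0,0],-0.48],
    [[0,0,0],-0.6]
  ]
}}

```text
time: 3.02
position: [0.5529, -0.0459, 0.231]
tool_rot: [[-0.579, 0.815, -0.001], [0.815, 0.579, 0.0], [0.0, -0.0, -1.0]]
wrist_force: [0.2, 0.6, -0.4]
grip_width: 1.002
gripper_force: 0.0
```

>>> {"name": "step_arm", "arguments": {
  "moves": [
    [[0,0,0],-0.12],
    [[0,0,0],-0.24],
    [[0,0,0],-0.36],
    [[0,0,0],-0.48],
    [[0,0,0],-0.6]
  ]
}}

```text
time: 3.43
position: [0.5529, -0.0459, 0.231]
tool_rot: [[-0.938, 0.346, -0.001], [0.346, 0.938, 0.0], [0.001, -0.0, -1.0]]
wrist_force: [0.1, 0.7, -0.4]
grip_width: 1.005
gripper_force: 0.0
```

>>> {"name": "step_arm", "arguments": {
  "moves": [
    [[0,0,0],-0.12],
    [[0,0,0],-0.24],
    [[0,0,0],-0.36],
    [[0,0,0],-0.48],
    [[0,0,0],-0.6]
  ]
}}

```text
time: 3.85
position: [0.5529, -0.0459, 0.231]
tool_rot: [[-0.97, -0.245, -0.001], [-0.245, 0.97, 0.0], [0.001, 0.0, -1.0]]
wrist_force: [0.3, 0.4, 0.3]
grip_width: 1.0
gripper_force: 0.0
```

>>> {"name": "step_arm", "arguments": {
  "moves": [
    [[0,0,0],-0.12],
    [[0,0,0],-0.24],
    [[0,0,0],-0.36],
    [[0,0,0],-0.48],
    [[0,0,0],-0.6]
  ]
}}

```text
time: 4.27
position: [0.5529, -0.0459, 0.2311]
tool_rot: [[-0.662, -0.749, -0.001], [-0.749, 0.662, 0.0], [0.0, 0.0, -1.0]]
wrist_force: [0.2, -0.9, 0.9]
grip_width: 0.996
gripper_force: 0.0
```

>>> {"name": "step_arm", "arguments": {
  "moves": [
    [[0,0,2],-0.12],
    [[0,0,4],-0.24],
    [[0,0,6],-0.36],
    [[0,0,8],-0.45],
    [[0,0,10],-0.45]
  ]
}}

```text
time: 4.68
position: [0.5529, -0.0459, 0.1302]
tool_rot: [[-0.27, -0.963, -0.0], [-0.963, 0.27, 0.0], [0.0, 0.0, -1.0]]
wrist_force: [-0.1, -1.0, 0.4]
grip_width: 1.002
gripper_force: 0.0
```

Run:
```python
from h import *
s=arm.observe(); print(s["joint_positions"],s["position"],s["tool_rot"])
c=cam("side"); im=c["image"][...,::-1]
cv2.imwrite("pics/s1.png",cv2.resize(im[120:270,200:440],None,fx=3,fy=3,interpolation=cv2.INTER_CUBIC))
```

```text
[-1.90414150e-01  5.17517519e-01  1.63492899e+00 -6.19604244e-06
  9.89394947e-01 -3.05904910e+00] [ 0.5528921  -0.04587431  0.13024615] [[-2.69577532e-01 -9.62978657e-01 -2.45289609e-04]
 [-9.62978688e-01  2.69577530e-01  4.20061057e-05]
 [ 2.56735837e-05  2.47532568e-04 -9.99999969e-01]]
```

View pics/s1.png

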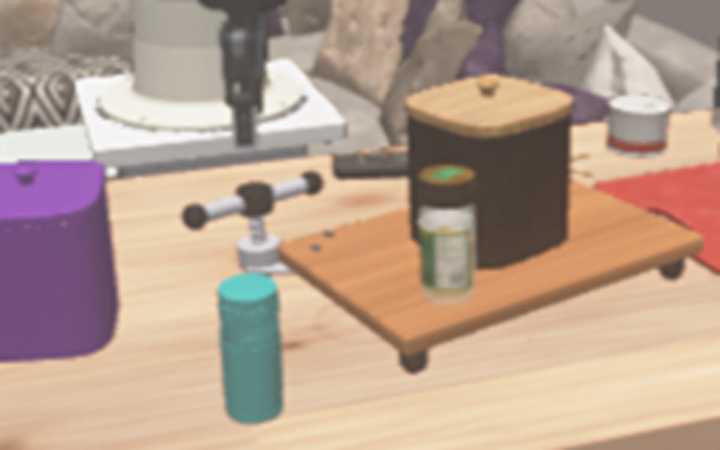

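Run:
```python
from h import *
c=cam("side"); K=c["intrinsics"]; M=np.linalg.inv(c["pose"])
def pj(p):
    q=M@np.r_[p,1]; return (K[0,2]+K[0,0]*q[0]/-q[2],K[1,2]-K[1,1]*q[1]/-q[2])
f=lambda p:[round((a-o)*3) for a,o in zip(pj(p),(200,120))]
for p in([.553,-.0459,.143],[.553,-.0459,.092],[.553,-.0435,.092],[.553,-.0435,.08],[.5536,.009-.002,.08],[.5696,-.1076,.08]): print(p,f(p))
P=pts(c); print(P[183:188,283:288].reshape(-1,3)[::6])
q=P[160:200,255:312].reshape(-1,3); q=q[(q[:,2]>.066)&(q[:,2]<.1)&(q[:,0]>.45)&(q[:,0]<.65)]
b=lambda s:q[s*q[:,1]>s*np.quantile(q[:,1],.5+s*.4)].mean(0)
print(b(1),b(-1),q.mean(0))
```

```text
[0.553, -0.0459, 0.143] [247, 132]
[0.553, -0.0459, 0.092] [250, 186]
[0.553, -0.0435, 0.092] [252, 185]
[0.553, -0.0435, 0.08] [253, 198]
[0.5536, 0.006999999999999999, 0.08] [308, 191]
[0.5696, -0.1076, 0.08] [185, 214]
[[ 0.56038688 -0.04827689  0.09209678]
 [ 0.56966566 -0.04754468  0.09279934]
 [        nan         nan         nan]
 [ 0.56903282 -0.04232496  0.08607242]
 [ 0.572727   -0.04051894  0.08443258]]
[0.54507181 0.01599448 0.08536013] [ 0.57959818 -0.10526785  0.08200299] [ 0.56364693 -0.04635544  0.08374376]
```

The side crop shows the gripper above the hub, hub at crop (257,195), about 4 mm to the left (+y) of the tool; the back-left foot still hangs at (672,265). I shift, descend and grip.

>>> {"name": "step_arm", "arguments": {
  "moves": [
    [[-0.4,0,1.5],0.08],
    [[-0.4,0,3],0.08],
    [[-0.4,0,4.5],0.08],
    [[-0.4,0,6],0.08],
    [[-0.4,0,7],0.08]
  ]
}}

```text
time: 5.2
position: [0.5544, -0.042, 0.0611]
tool_rot: [[-0.353, -0.936, 0.0], [-0.936, 0.353, -0.0], [-0.0, -0.0, -1.0]]
wrist_force: [-0.2, 1.2, -1.3]
grip_width: 1.002
gripper_force: 0.0
```

>>> {"name": "step_arm", "arguments": {
  "moves": [
    [[0,0,0],0],
    [[0,0,0],0],
    [[0,0,0],0],
    [[0,0,0],0],
    [[0,0,0],0]
  ],
  "gripper": 0.3,
  "force": 20
}}

```text
time: 5.62
position: [0.5544, -0.042, 0.0622]
tool_rot: [[-0.352, -0.936, 0.001], [-0.936, 0.352, -0.0], [0.0, -0.001, -1.0]]
wrist_force: [-4.0, -1.3, 6.4]
grip_width: 0.391
gripper_force: 20.5
```

>>> {"name": "step_arm", "arguments": {
  "moves": [
    [[0,0,0],0],
    [[0,0,0],0],
    [[0,0,0],0]
  ]
}}

```text
time: 5.87
position: [0.5545, -0.0421, 0.0621]
tool_rot: [[-0.352, -0.936, 0.001], [-0.936, 0.352, -0.0], [0.0, -0.001, -1.0]]
wrist_force: [-3.7, -2.0, 7.4]
grip_width: 0.393
gripper_force: 20.6
```

>>> {"name": "step_arm", "arguments": {
  "moves": [
    [[0,0,0],0.12],
    [[0,0,0],0.24],
    [[0,0,0],0.36],
    [[0,0,0],0.48],
    [[0,0,0],0.6]
  ]
}}

```text
time: 6.28
position: [0.5553, -0.0424, 0.0622]
tool_rot: [[-0.822, -0.569, 0.003], [-0.569, 0.822, -0.001], [-0.002, -0.002, -1.0]]
wrist_force: [2.7, -5.1, 2.4]
grip_width: 0.394
gripper_force: 20.4
```

>>> {"name": "step_arm", "arguments": {
  "moves": [
    [[0,0,0],0.12],
    [[0,0,0],0.24],
    [[0,0,0],0.36],
    [[0,0,0],0.48],
    [[0,0,0],0.6]
  ]
}}

```text
time: 6.7
position: [0.5559, -0.0429, 0.0622]
tool_rot: [[-1.0, -0.005, 0.003], [-0.005, 1.0, -0.002], [-0.003, -0.002, -1.0]]
wrist_force: [3.3, -10.6, -0.4]
grip_width: 0.39
gripper_force: 20.7
```

```bash
cat >> h.py <<'E'
def rep():
    s=arm.observe(); print("t",s["time"],"j6",s["joint_positions"][5],s["position"].round(4),"F",s["wrist_force"].round(1))
    cs=np.load("cs.npy")
    for n in("top","side"):
        b,t=board(n,cam(n),cs); d=b[0]-t[0]; g=d[:2]; p=np.radians(13.7)
        x,y=g[0]*np.cos(p)+g[1]*np.sin(p),-g[0]*np.sin(p)+g[1]*np.cos(p)
        print(n,"n",b[1],"BL gap",(.09*x+.14*y)*1e3,"FL-BR",(-.18*x+.28*y)*1e3)
E
python3 - <<'E'
from h import *
rep()
c=cam("top"); cv2.imwrite("pics/t2.png",cv2.resize(c["image"][140:280,200:440,::-1],None,fx=3,fy=3))
E
```

```text
t 6.7 j6 -1.7589557390923336 [ 0.5559 -0.0429  0.0622] F [  3.3 -10.6  -0.4]
top n 2405 BL gap 4.514509551330139 FL-BR -1.2182952953592856
side n 1602 BL gap 4.712475381127658 FL-BR -0.4980529248219774
```

View pics/t2.png

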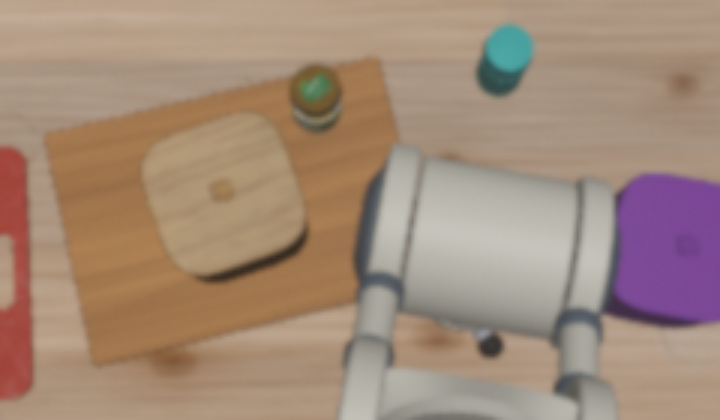

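Top crop shows the wrist over the foot and stand unmoved; board tilt falls as expected. I recentre the tool slightly (side force 10 N) and turn on.

>>> {"name": "step_arm", "arguments": {
  "moves": [
    [[-0.1,-0.2,0],0],
    [[-0.1,-0.2,0],0.12],
    [[-0.1,-0.2,0],0.24],
    [[-0.1,-0.2,0],0.36],
    [[-0.1,-0.2,0],0.48]
  ]
}}

```text
time: 7.27
position: [0.5561, -0.0443, 0.0621]
tool_rot: [[-0.889, 0.457, 0.002], [0.457, 0.889, -0.001], [-0.002, 0.0, -1.0]]
wrist_force: [0.5, -5.4, 3.3]
grip_width: 0.395
gripper_force: 21.4
```

>>> {"name": "step_arm", "arguments": {
  "moves": [
    [[0,0,0],0.12],
    [[0,0,0],0.24],
    [[0,0,0],0.36],
    [[0,0,0],0.48],
    [[0,0,0],0.6]
  ]
}}

```text
time: 7.68
position: [0.5555, -0.0448, 0.062]
tool_rot: [[-0.476, 0.879, 0.001], [0.879, 0.476, -0.001], [-0.002, -0.0, -1.0]]
wrist_force: [-3.6, -12.2, 4.3]
grip_width: 0.39
gripper_force: 20.8
```

>>> {"name": "step_arm", "arguments": {
  "moves": [
    [[0,0,0],0.12],
    [[0,0,0],0.24],
    [[0,0,0],0.36],
    [[0,0,0],0.48],
    [[0,0,0],0.6]
  ]
}}

```text
time: 8.1
position: [0.5546, -0.0447, 0.0618]
tool_rot: [[0.104, 0.995, -0.001], [0.995, -0.104, -0.001], [-0.001, -0.001, -1.0]]
wrist_force: [-7.5, -10.5, 7.8]
grip_width: 0.392
gripper_force: 19.8
```

```bash
python3 -c "
from h import *
rep()"
```

```text
t 8.1 j6 -0.08223003333036973 [ 0.5546 -0.0447  0.0618] F [ -7.5 -10.5   7.8]
top n 2352 BL gap 2.9688078521301122 FL-BR -0.8471910214601207
side n 1638 BL gap 3.3251033992245356 FL-BR -0.4256549844510438
```

>>> {"name": "step_arm", "arguments": {
  "moves": [
    [[-0.2,-0.1,0],0],
    [[-0.2,-0.1,0],0.12],
    [[-0.2,-0.1,0],0.24],
    [[-0.2,-0.1,0],0.36],
    [[-0.2,-0.1,0],0.48]
  ]
}}

```text
time: 8.62
position: [0.5535, -0.0451, 0.0617]
tool_rot: [[0.551, 0.834, -0.001], [0.834, -0.551, 0.001], [0.0, -0.001, -1.0]]
wrist_force: [-4.0, 6.6, 6.5]
grip_width: 0.389
gripper_force: 20.4
```

>>> {"name": "step_arm", "arguments": {
  "moves": [
    [[0,0,0],0.12],
    [[0,0,0],0.24],
    [[0,0,0],0.36],
    [[0,0,0],0.48],
    [[0,0,0],0.6]
  ]
}}

```text
time: 9.03
position: [0.553, -0.0443, 0.0617]
tool_rot: [[0.926, 0.377, -0.002], [0.377, -0.926, 0.002], [-0.001, -0.003, -1.0]]
wrist_force: [-5.1, 14.1, 11.0]
grip_width: 0.391
gripper_force: 21.3
```

>>> {"name": "step_arm", "arguments": {
  "moves": [
    [[0,0,0],0.12],
    [[0,0,0],0.24],
    [[0,0,0],0.36],
    [[0,0,0],0.48],
    [[0,0,0],0.6]
  ]
}}

```text
time: 9.45
position: [0.5536, -0.0441, 0.0618]
tool_rot: [[0.977, -0.212, -0.0], [-0.212, -0.977, 0.002], [-0.001, -0.002, -1.0]]
wrist_force: [-1.8, 16.9, 8.5]
grip_width: 0.391
gripper_force: 21.1
```

```bash
python3 -c "
from h import *
rep()"
```

```text
t 9.45 j6 1.5937263340209518 [ 0.5536 -0.0441  0.0618] F [-1.8 16.9  8.5]
top n 2615 BL gap 1.598686125875735 FL-BR -0.8842558852308023
side n 1630 BL gap 1.8195535941046364 FL-BR -0.28019530022335853
```

>>> {"name": "step_arm", "arguments": {
  "moves": [
    [[0,-0.15,0],0],
    [[0,-0.15,0],0.12],
    [[0,-0.15,0],0.24],
    [[0,-0.15,0],0.36],
    [[0,-0.15,0],0.48]
  ]
}}

```text
time: 9.97
position: [0.5543, -0.0431, 0.0619]
tool_rot: [[0.769, -0.639, 0.0], [-0.639, -0.769, 0.002], [-0.001, -0.001, -1.0]]
wrist_force: [-0.6, 13.7, 6.2]
grip_width: 0.39
gripper_force: 20.8
```

>>> {"name": "step_arm", "arguments": {
  "moves": [
    [[0,0,0],0.12],
    [[0,0,0],0.24],
    [[0,0,0],0.36],
    [[0,0,0],0.48],
    [[0,0,0],0.6]
  ]
}}

```text
time: 10.38
position: [0.5552, -0.0429, 0.0619]
tool_rot: [[0.274, -0.962, 0.002], [-0.962, -0.274, 0.002], [-0.001, -0.002, -1.0]]
wrist_force: [4.6, 15.4, 1.9]
grip_width: 0.387
gripper_force: 20.1
```

>>> {"name": "step_arm", "arguments": {
  "moves": [
    [[0,0,0],0],
    [[0,0,0],0],
    [[0,0,0],0],
    [[0,0,0],0]
  ],
  "gripper": 1.0
}}

```text
time: 10.72
position: [0.5543, -0.0444, 0.0614]
tool_rot: [[0.281, -0.96, 0.0], [-0.96, -0.281, -0.0], [0.0, -0.0, -1.0]]
wrist_force: [0.3, 0.4, -0.4]
grip_width: 0.933
gripper_force: 0.0
```

Run:
```python
from h import *
rep()
c=cam("side"); cv2.imwrite("pics/s3.png",cv2.resize(c["image"][140:260,240:440,::-1],None,fx=4,fy=4,interpolation=cv2.INTER_CUBIC))
```

```text
t 10.7167 j6 2.669242096137695 [ 0.5543 -0.0444  0.0614] F [ 0.3  0.4 -0.4]
top n 2536 BL gap 0.3081602144173195 FL-BR -1.349444366809941
side n 1627 BL gap 0.4808930402180801 FL-BR -0.48306784498759137
```

View pics/s3.png

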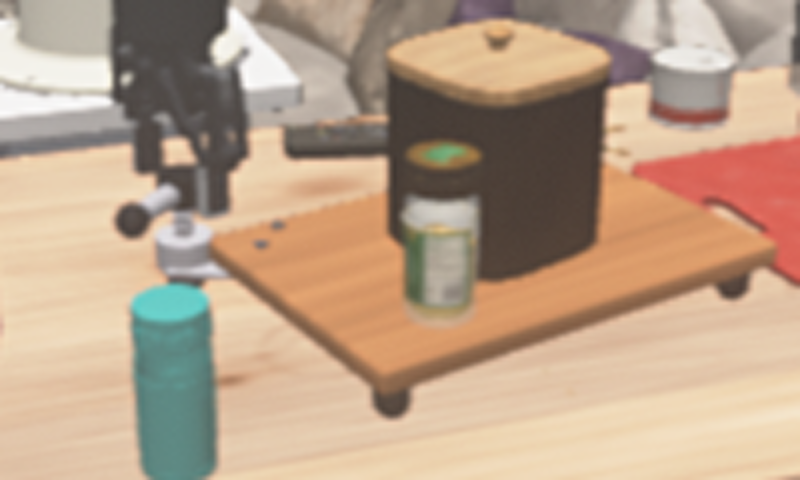

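The side crop shows the stand nearly level, the back-left foot at (733,280) just above or at the worktop; jar and canister are standing. I average several readings for precision.

```bash
cat >> h.py <<'E'
def avg(k=8):
    cs=np.load("cs.npy"); p=np.radians(13.7)
    for n in("top","side"):
        R=[]
        for _ in range(k):
            b,t=board(n,cam(n),cs); g=(b[0]-t[0])[:2]
            x,y=g[0]*np.cos(p)+g[1]*np.sin(p),-g[0]*np.sin(p)+g[1]*np.cos(p)
            R.append([(.09*x+.14*y)*1e3,(-.18*x+.28*y)*1e3])
        print(n,"BL gap, FL-BR",np.mean(R,0).round(2),"sd",np.std(R,0).round(2))
    s=arm.observe(); print(s["time"],s["joint_positions"][5])
E
python3 -c "
from h import *
avg()"
```

```text
top BL gap, FL-BR [ 0.09 -1.14] sd [0.18 0.3 ]
side BL gap, FL-BR [ 0.5  -0.65] sd [0.05 0.14]
11.6667 2.670910423497194
```

>>> {"name": "step_arm", "arguments": {
  "moves": [
    [[0,0,0],0],
    [[0,0,0],0],
    [[0,0,0],0],
    [[0,0,0],0],
    [[0,0,0],0]
  ],
  "gripper": 0.3
}}

```text
time: 12.08
position: [0.555, -0.0442, 0.0616]
tool_rot: [[0.28, -0.96, 0.001], [-0.96, -0.28, 0.0], [0.0, -0.001, -1.0]]
wrist_force: [-3.4, 1.8, 6.4]
grip_width: 0.388
gripper_force: 22.0
```

>>> {"name": "step_arm", "arguments": {
  "moves": [
    [[0,0,0],0.1],
    [[0,0,0],0.2],
    [[0,0,0],0.3],
    [[0,0,0],0.3]
  ]
}}

```text
time: 12.42
position: [0.5547, -0.0441, 0.0616]
tool_rot: [[-0.023, -1.0, 0.001], [-1.0, 0.023, 0.0], [-0.0, -0.001, -1.0]]
wrist_force: [0.2, 1.3, 5.4]
grip_width: 0.389
gripper_force: 21.8
```

>>> {"name": "step_arm", "arguments": {
  "moves": [
    [[0,0,0],0],
    [[0,0,0],0],
    [[0,0,0],0],
    [[0,0,0],0]
  ],
  "gripper": 1.0
}}

```text
time: 12.75
position: [0.5543, -0.0443, 0.0612]
tool_rot: [[-0.016, -1.0, -0.0], [-1.0, 0.016, 0.0], [0.0, 0.0, -1.0]]
wrist_force: [0.1, -0.1, 0.3]
grip_width: 0.936
gripper_force: 0.0
```

```bash
python3 -c "
from h import *
avg()"
```

```text
top BL gap, FL-BR [-0.14 -1.12] sd [0.11 0.26]
side BL gap, FL-BR [ 0.24 -0.67] sd [0.03 0.16]
13.55 2.970859881183788
```

>>> {"name": "step_arm", "arguments": {
  "moves": [
    [[0,0,0],-0.12],
    [[0,0,0],-0.24],
    [[0,0,0],-0.36],
    [[0,0,0],-0.48],
    [[0,0,0],-0.6]
  ]
}}

```text
time: 13.97
position: [0.5544, -0.0443, 0.0613]
tool_rot: [[0.556, -0.831, -0.0], [-0.831, -0.556, -0.0], [0.0, 0.0, -1.0]]
wrist_force: [0.6, -0.6, -0.4]
grip_width: 1.002
gripper_force: 0.0
```

>>> {"name": "step_arm", "arguments": {
  "moves": [
    [[0,0,0],-0.1],
    [[0,0,0],-0.1],
    [[0,0,0],-0.1]
  ]
}}

```text
time: 14.22
position: [0.5544, -0.0443, 0.0613]
tool_rot: [[0.629, -0.777, 0.0], [-0.777, -0.629, -0.0], [0.0, -0.0, -1.0]]
wrist_force: [0.2, -0.9, 0.8]
grip_width: 1.003
gripper_force: 0.0
```

>>> {"name": "step_arm", "arguments": {
  "moves": [
    [[0,0,0],0],
    [[0,0,0],0],
    [[0,0,0],0],
    [[0,0,0],0],
    [[0,0,0],0]
  ],
  "gripper": 0.3
}}

```text
time: 14.63
position: [0.5546, -0.0442, 0.0614]
tool_rot: [[0.631, -0.776, 0.001], [-0.776, -0.631, 0.0], [0.0, -0.001, -1.0]]
wrist_force: [0.3, 2.9, 1.9]
grip_width: 0.391
gripper_force: 21.4
```

>>> {"name": "step_arm", "arguments": {
  "moves": [
    [[0,0,0],0.1],
    [[0,0,0],0.2],
    [[0,0,0],0.2]
  ]
}}

```text
time: 14.88
position: [0.5547, -0.0441, 0.0614]
tool_rot: [[0.46, -0.888, 0.001], [-0.888, -0.46, 0.0], [0.0, -0.001, -1.0]]
wrist_force: [2.0, 3.1, 0.5]
grip_width: 0.39
gripper_force: 21.4
```

>>> {"name": "step_arm", "arguments": {
  "moves": [
    [[0,0,0],0],
    [[0,0,0],0],
    [[0,0,0],0],
    [[0,0,0],0]
  ],
  "gripper": 1.0
}}

```text
time: 15.22
position: [0.5543, -0.0443, 0.0612]
tool_rot: [[0.466, -0.885, -0.0], [-0.885, -0.466, -0.0], [-0.0, 0.0, -1.0]]
wrist_force: [0.7, -0.4, 0.2]
grip_width: 0.932
gripper_force: 0.0
```

```bash
python3 -c "
from h import *
avg(10)"
```

```text
top BL gap, FL-BR [-0.26 -1.27] sd [0.12 0.27]
side BL gap, FL-BR [ 0.09 -0.6 ] sd [0.05 0.14]
16.2167 2.470910370439138
```

>>> {"name": "step_arm", "arguments": {
  "moves": [
    [[0,0,0],0],
    [[0,0,0],0],
    [[0,0,0],0],
    [[0,0,0],0],
    [[0,0,0],0]
  ],
  "gripper": 0.3
}}

```text
time: 16.63
position: [0.5547, -0.0442, 0.0614]
tool_rot: [[0.465, -0.885, 0.001], [-0.885, -0.465, 0.0], [0.0, -0.001, -1.0]]
wrist_force: [-0.6, 2.6, 1.8]
grip_width: 0.385
gripper_force: 21.2
```

>>> {"name": "step_arm", "arguments": {
  "moves": [
    [[0,0,0],0.1],
    [[0,0,0],0.2],
    [[0,0,0],0.2]
  ]
}}

```text
time: 16.88
position: [0.5547, -0.0442, 0.0614]
tool_rot: [[0.275, -0.962, 0.001], [-0.962, -0.275, 0.0], [0.0, -0.001, -1.0]]
wrist_force: [1.6, 2.0, 1.7]
grip_width: 0.395
gripper_force: 21.2
```

>>> {"name": "step_arm", "arguments": {
  "moves": [
    [[0,0,0],0],
    [[0,0,0],0],
    [[0,0,0],0],
    [[0,0,0],0]
  ],
  "gripper": 1.0
}}

```text
time: 17.22
position: [0.5542, -0.0443, 0.0612]
tool_rot: [[0.281, -0.96, -0.0], [-0.96, -0.281, -0.0], [-0.0, 0.0, -1.0]]
wrist_force: [-0.5, 0.7, -0.7]
grip_width: 0.933
gripper_force: 0.0
```

```bash
python3 -c "
from h import *
avg(16)"
```

```text
top BL gap, FL-BR [-0.29 -1.13] sd [0.18 0.37]
side BL gap, FL-BR [-0.01 -0.68] sd [0.06 0.08]
18.8167 2.6708913146056608
```

>>> {"name": "step_arm", "arguments": {
  "moves": [
    [[0,0,0],0],
    [[0,0,0],0],
    [[0,0,0],0],
    [[0,0,0],0],
    [[0,0,0],0]
  ],
  "gripper": 0.3
}}

```text
time: 19.23
position: [0.5548, -0.0443, 0.0615]
tool_rot: [[0.28, -0.96, 0.001], [-0.96, -0.28, 0.0], [0.0, -0.001, -1.0]]
wrist_force: [0.1, 2.2, 1.0]
grip_width: 0.386
gripper_force: 21.1
```

>>> {"name": "step_arm", "arguments": {
  "moves": [
    [[0,0,0],0.1],
    [[0,0,0],0.2],
    [[0,0,0],0.3],
    [[0,0,0],0.3]
  ]
}}

```text
time: 19.57
position: [0.5548, -0.0442, 0.0614]
tool_rot: [[-0.022, -1.0, 0.001], [-1.0, 0.022, 0.0], [-0.0, -0.001, -1.0]]
wrist_force: [2.1, 3.3, 0.9]
grip_width: 0.39
gripper_force: 21.1
```

>>> {"name": "step_arm", "arguments": {
  "moves": [
    [[0,0,0],0],
    [[0,0,0],0],
    [[0,0,0],0],
    [[0,0,0],0]
  ],
  "gripper": 1.0
}}

```text
time: 19.9
position: [0.5542, -0.0443, 0.0612]
tool_rot: [[-0.015, -1.0, -0.0], [-1.0, 0.015, 0.0], [0.0, 0.0, -1.0]]
wrist_force: [-0.7, -0.3, -0.1]
grip_width: 0.938
gripper_force: 0.0
```

```bash
python3 -c "
from h import *
avg(16)"
```

```text
top BL gap, FL-BR [-0.5  -1.12] sd [0.11 0.26]
side BL gap, FL-BR [-0.17 -0.64] sd [0.05 0.11]
21.5 2.9708977874454185
```

>>> {"name": "step_arm", "arguments": {
  "moves": [
    [[0,0,0],-0.12],
    [[0,0,0],-0.24],
    [[0,0,0],-0.36],
    [[0,0,0],-0.48],
    [[0,0,0],-0.6]
  ]
}}

```text
time: 21.92
position: [0.5543, -0.0443, 0.0613]
tool_rot: [[0.556, -0.831, -0.0], [-0.831, -0.556, 0.0], [-0.0, 0.0, -1.0]]
wrist_force: [-0.0, -0.1, 0.2]
grip_width: 1.004
gripper_force: 0.0
```

>>> {"name": "step_arm", "arguments": {
  "moves": [
    [[0,0,0],0],
    [[0,0,0],0],
    [[0,0,0],0],
    [[0,0,0],0],
    [[0,0,0],0]
  ],
  "gripper": 0.3
}}

```text
time: 22.33
position: [0.5548, -0.0442, 0.0615]
tool_rot: [[0.549, -0.836, 0.001], [-0.836, -0.549, 0.0], [0.0, -0.001, -1.0]]
wrist_force: [1.9, 2.5, 2.5]
grip_width: 0.387
gripper_force: 23.5
```

>>> {"name": "step_arm", "arguments": {
  "moves": [
    [[0,0,0],0.1],
    [[0,0,0],0.2],
    [[0,0,0],0.3],
    [[0,0,0],0.4],
    [[0,0,0],0.4]
  ]
}}

```text
time: 22.75
position: [0.5549, -0.0442, 0.0615]
tool_rot: [[0.176, -0.984, 0.001], [-0.984, -0.176, 0.0], [0.0, -0.001, -1.0]]
wrist_force: [2.5, 2.6, 1.7]
grip_width: 0.39
gripper_force: 23.5
```

>>> {"name": "step_arm", "arguments": {
  "moves": [
    [[0,0,0],0],
    [[0,0,0],0],
    [[0,0,0],0],
    [[0,0,0],0]
  ],
  "gripper": 1.0
}}

```text
time: 23.08
position: [0.5541, -0.0443, 0.0612]
tool_rot: [[0.184, -0.983, -0.0], [-0.983, -0.184, 0.0], [-0.0, 0.0, -1.0]]
wrist_force: [0.5, 0.3, 0.9]
grip_width: 0.93
gripper_force: 0.0
```

```bash
python3 -c "
from h import *
avg(14)"
```

```text
top BL gap, FL-BR [-0.67 -0.97] sd [0.09 0.25]
side BL gap, FL-BR [-0.32 -0.48] sd [0.05 0.2 ]
24.4833 2.770914920943308
```

FL−BR has now begun to change, so a third foot is just lifting: first contact came at about 6.05 rad and lift-off at about 6.9. I turn back 0.6 rad, to the middle of that span.

>>> {"name": "step_arm", "arguments": {
  "moves": [
    [[0,0,0],0],
    [[0,0,0],0],
    [[0,0,0],0],
    [[0,0,0],0],
    [[0,0,0],0]
  ],
  "gripper": 0.3
}}

```text
time: 24.9
position: [0.5549, -0.0442, 0.0615]
tool_rot: [[0.182, -0.983, 0.001], [-0.983, -0.182, 0.0], [0.0, -0.001, -1.0]]
wrist_force: [1.7, 2.7, 0.8]
grip_width: 0.385
gripper_force: 21.8
```

>>> {"name": "step_arm", "arguments": {
  "moves": [
    [[0,0,0],-0.12],
    [[0,0,0],-0.24],
    [[0,0,0],-0.36],
    [[0,0,0],-0.48],
    [[0,0,0],-0.6]
  ]
}}

```text
time: 25.32
position: [0.5548, -0.0443, 0.0615]
tool_rot: [[0.71, -0.704, 0.001], [-0.704, -0.71, -0.0], [0.001, -0.001, -1.0]]
wrist_force: [2.3, 0.4, 2.4]
grip_width: 0.388
gripper_force: 22.1
```

>>> {"name": "step_arm", "arguments": {
  "moves": [
    [[0,0,0],0],
    [[0,0,0],0]
  ]
}}

```text
time: 25.48
position: [0.5548, -0.0443, 0.0615]
tool_rot: [[0.703, -0.711, 0.001], [-0.711, -0.703, -0.0], [0.001, -0.001, -1.0]]
wrist_force: [2.9, 2.2, 3.2]
grip_width: 0.39
gripper_force: 21.9
```

>>> {"name": "step_arm", "arguments": {
  "moves": [
    [[0,0,0],0],
    [[0,0,0],0],
    [[0,0,0],0],
    [[0,0,0],0],
    [[0,0,0],0]
  ],
  "gripper": 1.0
}}

```text
time: 25.9
position: [0.5542, -0.0443, 0.0612]
tool_rot: [[0.705, -0.709, -0.0], [-0.709, -0.705, 0.0], [-0.0, 0.0, -1.0]]
wrist_force: [-0.1, 0.1, -0.2]
grip_width: 1.0
gripper_force: 0.0
```

>>> {"name": "step_arm", "arguments": {
  "moves": [
    [[0,0,-2],0],
    [[0,0,-4.5],0],
    [[0,0,-7.5],0],
    [[0,0,-11],0],
    [[0,0,-14],0]
  ]
}}

```text
time: 26.32
position: [0.5542, -0.0443, 0.2032]
tool_rot: [[0.705, -0.709, 0.0], [-0.709, -0.705, -0.0], [0.0, -0.0, -1.0]]
wrist_force: [1.5, 0.0, 0.0]
grip_width: 1.001
gripper_force: 0.0
```

Run:
```python
from h import *
avg(14)
c=cam("side"); cv2.imwrite("pics/s5.png",cv2.resize(c["image"][140:260,240:440,::-1],None,fx=4,fy=4,interpolation=cv2.INTER_CUBIC))
```

```text
top BL gap, FL-BR [-0.29 -0.44] sd [0.15 0.23]
side BL gap, FL-BR [ 0.03 -0.67] sd [0.04 0.14]
27.7167 2.170892316056421
```

View pics/s5.png

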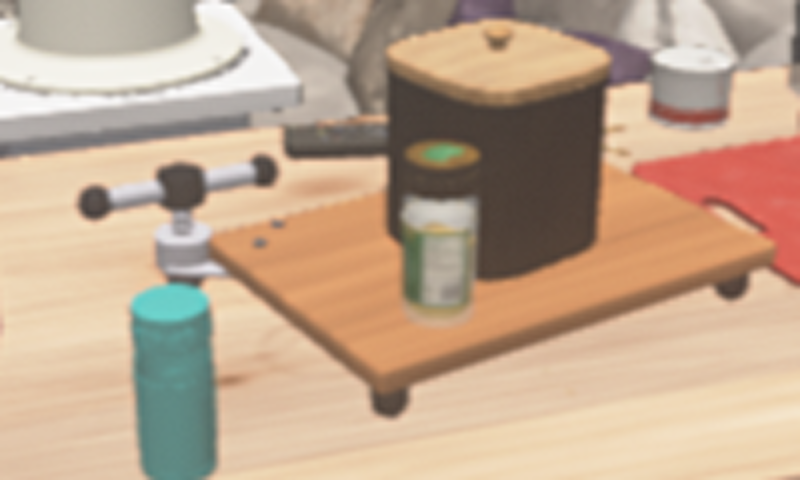

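Run:
```python
from h import *
A=[]
for X in [np.load("side0.npy")]+[pts(cam("side")) for _ in range(4)]:
    q=X[150:215,245:320].reshape(-1,3); q=q[(q[:,2]>.07)&(q[:,2]<.1)&(np.hypot(q[:,0]-.554,q[:,1]+.044)<.085)]
    hi=q[q[:,1]>q[:,1].max()-.02].mean(0); lo=q[q[:,1]<q[:,1].min()+.02].mean(0)
    A.append(np.degrees(np.arctan2(*(hi-lo)[1::-1]))); 
print(A)
```

```text
[np.float64(106.896606575019), np.float64(98.47493311607424), np.float64(98.39478633052015), np.float64(98.53612049475993), np.float64(98.48944689889134)]
```

The bar has turned 360° + 8.4° = 6.43 rad, as commanded, so it sits in the middle of the four-foot contact range. The side crop shows the canister and jar standing, the stand flat, and the gripper clear.

```bash
python3 -c "
from rig import arm
print(arm.close_job())"
```

```text
the job is handed in; nothing more can be done
None
```

I turned the screw foot 6.43 rad clockwise and handed the job in at about 28 s; by the depth readings all four feet rest on the worktop, with the stand, canister and jar still in place. I didn't press on the stand to test for rocking, and I briefly turned about 0.6 rad too far, just enough to start lifting a foot, before turning back.

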